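# Take a newly handled chisel out of its clamp stand and lay it in the tool cradle

### The arm

A 7-joint arm with a two-finger parallel gripper is mounted at the origin on a cart in front of the work surface, level with it; the furniture and walls round the work are solid. World frame = base frame: x ahead of the robot, y to its left, z up, the work surface at z = 0. Lengths are in m, angles in rad, forces in N, time in s.
With the tool pointing down it reaches from about 0.4 to 0.85 m from the base axis. Payload 10.4 kg.
Tool frame: the origin (TCP) lies on the centre line of the jaws, within the pads' length; the fingertips stand 11 mm ahead of it and the grasp point (between the pads) lies 8 mm behind it (manip.finger_overhang is the distance from the TCP to the fingertips, in m); z points along the fingers, y is the line along which they close (so a half turn about z gives the same grasp; the last joint's range is limited). The gripper opens to 85 mm and grips with 20 to 120 N. Pads are 22 mm wide; open, the fingers measure 114 mm over their backs; the gripper's body (76 mm by 85 mm) begins 54 mm behind the grasp point. The pads swing forward as they close: fully open they stand 13 mm farther back than shut.
Start: joints at [-1.278, 0.332, -0.065, 1.46, 0.022, 1.35, -0.088], TCP at [0.194, 0.594, 0.242] pointing down, gripper open.
Joint ranges: [-2.6, 2.6], [-0.5, 2.12], [-1.47, 1.34], [0.16, 2.42], [-1.27, 4.41], [0.06, 2.06], [-2.6, 2.6]. Speed limits (rad/s): [2.22, 2.22, 2.79, 2.79, 3.14, 3.14, 3.14].

### API

Orientations are given as a unit quaternion [x, y, z, w].
In Python, from workcell import manip, imaging, workorder gives the robot as it stands.
- The arm moves only by the tool jog_arm, never from a script. Its argument "deltas" is a list of rows, each an object with "gripper": the opening, from 0 (shut) to 1 (fully open); "offset": the shift along the tool's x, y, z in m, a list of three; "rotation": the turn, a rotation vector about the tool's x, y, z in degrees, a list of three. In form: [{"gripper": gripper, "offset": [tx, ty, tz], "rotation": [ax, ay, az]}, ...]. A call has 1 to 20 rows; each row shifts and turns the commanded pose from where the row before left it, along the tool's axes as they then stand; what a row does not reach is not made up. A row lasts 1/10 s, in which the tool goes at most 50 mm and 8.59 degrees, less where a joint would pass 70% of its speed; a pose out of reach is approached as far as the arm can. A call with a gripper value outside its range is refused whole. The fingers move at their own pace and stop on an object; "newtons" is the grip in N (left out, the last holds). Time passes only in rows, so rows that do not move let the fingers close. It gives the time, the measured TCP pose, the force, the opening and the grip force at its end, in the units of the state.
- manip.get_obs(): the state, without advancing time (a new reading comes with each control period).
- imaging.camera(name): name is "scene" or "top" or "wrist"; returns the picture (420x560x3 uint8, blue, green, red); there is no depth.
- imaging.camera_model(name): a dict with "camera_matrix" (3x3 intrinsics, pixels), "world_to_cam" (4x4, takes a point from world to camera coordinates); the wrist camera has in their place "hand_eye" (4x4, takes a point from camera to tool coordinates, whose origin is the TCP and whose axes are the flange's). Camera axes: x right, y up, looking along -z (the intrinsics and any distortion apply to the point x, -y, -z); pixel columns grow to the right and rows downward; lengths in m; the calibration is good to about 2 mm. The wrist camera is an equidistant fisheye: a pixel r from the principal point sees the ray r / f radians off the axis. A picture is of the moment at which its call begins: read the wrist's pose just before it. camera_model takes no time and is no camera call.
- workorder.hand_in(): hands the job in; it is judged then, once.
The state is a dict: "clock": time; "joint_pos": joint angles; "joint_velocities": joint speeds; "tau": joint torques, N m; "position": TCP position; "ee_rot": TCP orientation; "ft_force": force on the tool from outside, world axes, zero at the start; "torque": the same for the moment, N m; "grip_width": opening from 0.0 (shut) to 1.0 (fully open); "grasp_force": force on a finger pad.
Only numpy, scipy, OpenCV 4.12 (cv2) and the standard library are available. Lean on these libraries where they do the work, as an engineer would, in place of code of your own. Each camera call takes 0.05 s, during which the arm holds its last target. There are 200 camera calls.

### The job

The glue in the new orange handle has set. Open the clamp on that chisel's blade by turning its knob about a quarter turn counterclockwise, draw the chisel up out of its sloping channel, and lay it in the empty place of the wooden tool cradle, seated in the notches of both rails with its handle on the same rail as the handle of the tool already there. The brown-handled chisel is still setting: leave it clamped and untouched, and do not disturb the other tools.

Things in the scene. Friction and masses are not known exactly. Their poses are not given: they have to be found in the camera images.
- stand: Rehandling stand, fixed: foot board 144 x 140 x 14 mm, slope with two steel blade channels side by side. Origin under its middle. In its frame the channels rise toward +x at 45 degrees: up and out of a channel is (0.707, 0, 0.707), out of the slope (the knobs' axis) is (-0.707, 0, 0.707). As placed, +x points about to the robot's left, +y toward the robot. Blades at y = +44 mm (near) and -28 mm (far).
- mouth_near (a point): Middle of the upper mouth of the channel nearer the robot, on the blade's centre line. The channel is 78 mm long down to its end stop, on which the chisel stands, so a chisel must be drawn 80 mm up the slope to be clear. Covers stand 10 mm above the blade's middle; round the handles there is only air.
- mouth_far (a point): Middle of the upper mouth of the channel farther from the robot; the same.
- clamp_near (a joint): Turn of the near channel's knob, rad: 0 = tight (the brass eccentric presses the blade against the fixed jaw), grows counterclockwise as seen looking at the knob, stop at 1.75. Starts between 0 and 0.2; the blade is free from about 0.5. Stiff (0.18 N m); stays where it is left.
- clamp_far (a joint): The same for the far channel's clamp knob.
- knob_near (a point): Grip point in the near channel's black knob bar, on a thin stem 17 mm beside its blade (toward the stand's -y), 46 mm above it. The bar is 48 mm long, 14 mm thick, 20 mm high; its top is 8 mm above this point. The point's z is the knob's axis, out of the slope; its x runs along the bar (up the slope at joint value 0, turning with the knob).
- knob_far (a point): The same for the far channel's knob, 17 mm beside the far blade.
- orange_chisel: Chisel with orange wooden handle, 251 mm long, 0.17 kg (+-20 %), blade down in one of the channels (which varies). Origin: mid-length, on the surface it would lie on; y toward the handle's end (tip -125, butt +125 mm), z up when lying. Handle from y = 10 mm, 27 to 30 mm thick; blade 12 mm wide (x), 4 mm thick; its centre line rises straight from z = 4 mm at the tip to 14 mm in the handle.
- handle_grip (a point): On the axis of the orange handle near its balance point (y = 52 mm, z = 14 mm in the chisel's frame); 27 mm thick here. Axes as the chisel's. Laid right in the cradle, the chisel's y lies along the cradle's x with its origin at cradle x = 0, 27.6 mm above the bench.
- handle_end (a point): On the axis of the orange handle, 7 mm before its butt (y = 118 mm, z = 16 mm in the chisel's frame).
- blade_tip (a point): On the centre line of the orange chisel's blade, 5 mm before its tip (y = -120 mm, z = 4.4 mm in the chisel's frame).
- brown_chisel: The other chisel in the stand, the same in shape and frame, dark brown handle; clamped in the other channel, to be left there. Its handle stands 72 mm beside the orange one, up to 235 mm above the bench.
- cradle: Wooden tool cradle, fixed: two notched rails on low runners (16 mm high, at y = +-51 mm). Origin under its middle; x toward the handle rail. Handle rail at x = +100, blade rail at x = -70 mm, 14 mm thick. Two places, y = +32 and -32 mm: handle notch 42 mm wide (floor 28, posts 44 mm high), blade notch 22 mm wide (floor 32.5, posts 45 mm). Between the rails is only bench.
- long_chisel: Chisel with a dark handle, 276 mm long, handle 34 mm thick, lying in one place of the cradle (which one varies); the other place is empty. Frame like the orange chisel's: y toward the handle's end.
- wood_chuck: Turned wooden chuck standing behind the stand, 70 mm across, 85 mm high; origin under its middle. Leave alone.
- screwdriver: Yellow-handled screwdriver, 193 mm, lying before the tool rack. Leave alone.
- hammer: Small hammer with ash handle, 119 x 211 x 22 mm, lying to the right behind the cradle. Leave alone.

How it is judged:
By the outcome, as a careful person would: the job done as asked, in the order asked, and still so for the second after the job is handed in, with the robot touching nothing.
It also fails if it takes over 61 s, if anything falls off the work surface, if the arm or the gripper's body presses on something with over 40 N, if the wrist force passes 120 N, or if a joint passes its speed limit or range.

## Working session

There is one attempt and no reset: what is moved stays moved. The work goes in short steps, Python scripts to look and compute and a tool call to move; the robot and the scene stay as the last step left them, time stands still between calls to the robot, and variables do not carry over. Pictures are saved under pics/ and viewed, at most 10 in all, crops included, and the job is handed in when it is done.

Besides the shell and the picture viewer there is one more tool, called after "Request:" by a JSON object that holds its "op" and its "data", one argument or row to a line. jog_arm: Moves the arm, as the interface text tells. Its arguments: {"type":"object","properties":{"deltas":{"type":"array","items":{"type":"object","properties":{"gripper":{"type":"number"},"offset":{"type":"array","items":{"type":"number"}},"rotation":{"type":"array","items":{"type":"number"}}}}},"newtons":{"type":"number"}},"required":["deltas"]}

```bash
mkdir -p pics
python3 - <<'E'
from workcell import manip, imaging
import cv2, numpy as np
o=manip.get_obs(); print({k:np.round(v,3) for k,v in o.items()})
for n in ("scene","top"):
    m=imaging.camera_model(n); print(n,{k:np.round(v,4).tolist() if not isinstance(v,str) else v for k,v in m.items()})
    cv2.imwrite(f"pics/{n}0.png",imaging.camera(n))
print(imaging.camera_model("wrist"), manip.finger_overhang)
E
```

```text
{'clock': np.float64(0.0), 'joint_pos': array([-1.278,  0.333, -0.065,  1.461,  0.022,  1.35 , -0.088]), 'joint_velocities': array([-0.001,  0.   , -0.   , -0.001,  0.001, -0.002, -0.   ]), 'tau': array([-1.0000e-03, -6.2545e+01,  4.9000e-02, -3.9159e+01,  1.6000e-02,
        1.0000e-02,  0.0000e+00]), 'position': array([0.194, 0.594, 0.242]), 'ee_rot': array([ 0.157,  0.988, -0.001, -0.   ]), 'ft_force': array([ 0.147, -0.713,  0.76 ]), 'torque': array([ 0.023, -0.041, -0.02 ]), 'grasp_force': np.float64(0.0), 'grip_width': np.float64(0.998)}
scene {'camera_matrix': [[389.9846, 0.0, 284.3379], [0.0, 389.9846, 204.289], [0.0, 0.0, 1.0]], 'world_to_cam': [[0.6258, -0.7799, 0.0109, -0.4417], [0.2932, 0.2482, 0.9233, -0.2914], [-0.7228, -0.5746, 0.384, -0.8191], [0.0, 0.0, 0.0, 1.0]]}
top {'camera_matrix': [[438.7479, 0.0, 274.4421], [0.0, 438.7479, 204.4142], [0.0, 0.0, 1.0]], 'world_to_cam': [[0.0229, -0.9997, -0.0021, -0.1089], [0.9758, 0.0219, 0.2174, -0.6371], [-0.2173, -0.007, 0.9761, -1.0849], [0.0, 0.0, 0.0, 1.0]]}
{'camera_matrix': array([[325.1922621 ,   0.        , 284.1212213 ],
       [  0.        , 325.1922621 , 212.32537721],
       [  0.        ,   0.        ,   1.        ]]), 'hand_eye': array([[-5.43355453e-04,  9.49680341e-01,  3.13220298e-01,
         8.09610042e-02],
       [ 9.99999755e-01,  6.54162776e-04, -2.48675482e-04,
        -2.37101427e-04],
       [-4.41059277e-04,  3.13220086e-01, -9.49680464e-01,
        -1.32084209e-01],
       [ 0.00000000e+00,  0.00000000e+00,  0.00000000e+00,
         1.00000000e+00]])} 0.011
```

View pics/scene0.png

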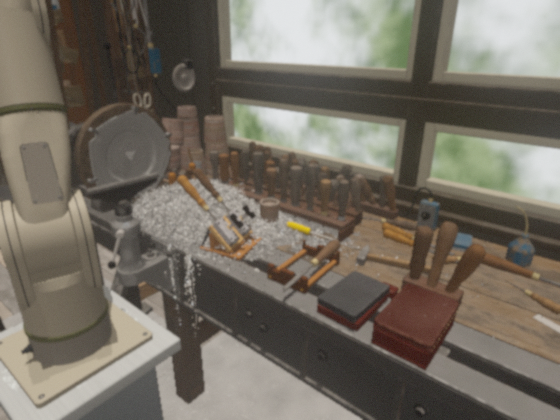

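View pics/top0.png

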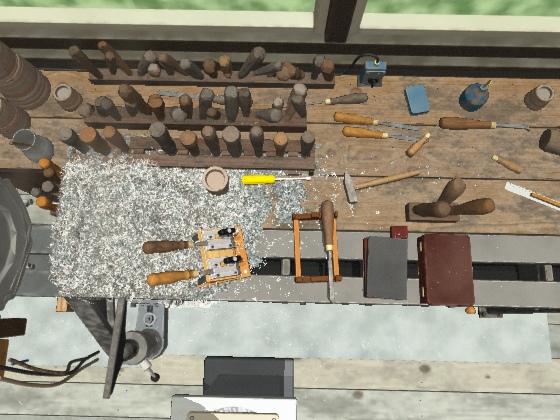

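Run:
```python
import cv2
a=cv2.imread("pics/top0.png")[190:310,140:350]; b=cv2.imread("pics/scene0.png")[160:300,160:345]
def up(a,f,x0,y0,name):
    c=cv2.resize(a,None,fx=f,fy=f,interpolation=cv2.INTER_CUBIC)
    for i in range(0,a.shape[1],20): cv2.putText(c,str(x0+i),(int(i*f),10),0,.35,(0,0,255)); cv2.line(c,(int(i*f),12),(int(i*f),18),(0,0,255))
    for i in range(0,a.shape[0],20): cv2.putText(c,str(y0+i),(0,int(i*f)+4),0,.35,(0,0,255)); cv2.line(c,(25,int(i*f)),(32,int(i*f)),(0,0,255))
    cv2.imwrite(name,c)
up(a,3.8,140,190,"pics/topc.png"); up(b,4.2,160,160,"pics/scenec.png")
```

```text
(no output)
```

View pics/topc.png

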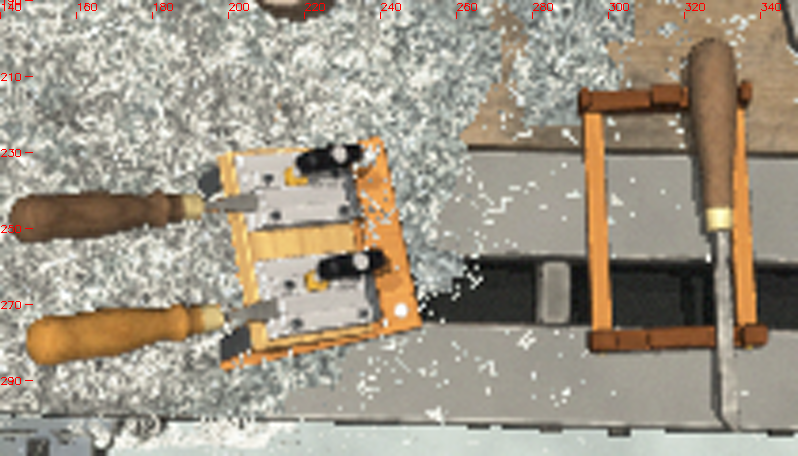

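View pics/scenec.png

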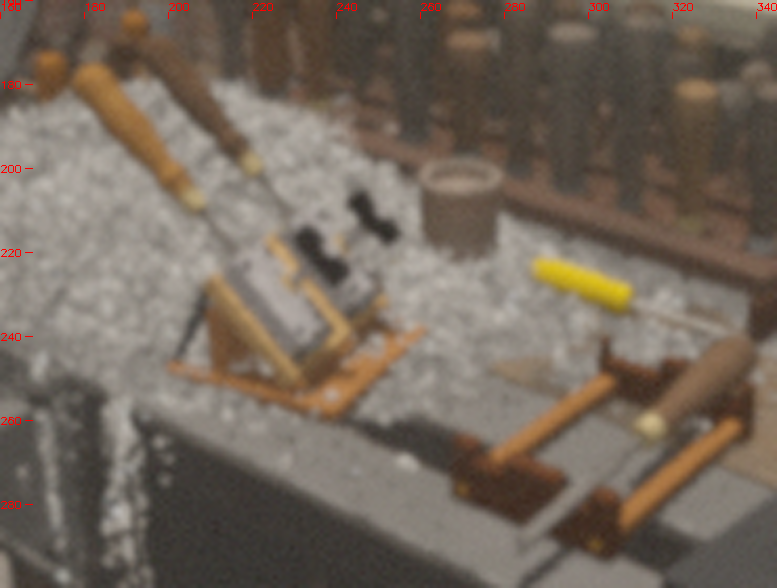

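```bash
cat > h.py <<'E'
import numpy as np, cv2
from scipy.optimize import least_squares
from scipy.spatial.transform import Rotation as R
from workcell import manip, imaging
M={n:imaging.camera_model(n) for n in("scene","top","wrist")}
def proj(n,p,T=None):
    m=M[n];K=m["camera_matrix"];W=m["world_to_cam"] if n!="wrist" else np.linalg.inv(T@m["hand_eye"])
    c=W[:3,:3]@p+W[:3,3];c=np.array([c[0],-c[1],-c[2]])
    if n=="wrist":
        r=np.hypot(c[0],c[1]);th=np.arctan2(r,c[2]);u=c[:2]/r*th
    else:u=c[:2]/c[2]
    return K[:2,:2]@u+K[:2,2]
def pose(o):
    T=np.eye(4);T[:3,:3]=R.from_quat(o["ee_rot"]).as_matrix();T[:3,3]=o["position"];return T
def tri(obs,x0=(.6,0,.1)):
    f=lambda p:np.concatenate([proj(o[0],p,*o[2:])-o[1] for o in obs])
    s=least_squares(f,x0);return s.x,np.abs(s.fun).max()
def fit2(obs,x0): # obs (cam,px,local[,T]); pose x,y,yaw
    def w(q,l):c,s=np.cos(q[2]),np.sin(q[2]);return np.array([q[0]+c*l[0]-s*l[1],q[1]+s*l[0]+c*l[1],l[2]])
    f=lambda q:np.concatenate([proj(o[0],w(q,o[2]),*o[3:])-o[1] for o in obs])
    s=least_squares(f,x0,loss="soft_l1");return s.x,np.round(f(s.x),1)
E
python3 - <<'E'
from h import *
T=lambda x,y:np.array([140+x/3.8,190+y/3.8]); S=lambda x,y:np.array([160+x/4.2,160+y/4.2])
P={}
for n,t,s in [("butt",T(32,340),S(92,72)),("ferr",T(222,318),S(203,204)),("knob",T(350,265),S(321,255)),("knobfar",T(332,158),S(373,217)),("bbutt",T(18,219),S(133,27)),("bferr",T(205,207),S(258,170))]:
    P[n],e=tri([("top",t),("scene",s)]);print(n,P[n].round(4),e.round(2))
d=P["butt"]-P["ferr"];print(np.linalg.norm(d),d/np.linalg.norm(d))
a=.072;b=.07;z=.014
print(fit2([("top",T(422,325),(-a,b,z)),("top",T(380,137),(-a,-b,z)),("top",T(220,366),(a,b,z)),("scene",S(170,367),(a,b,z)),("scene",S(335,415),(-a,b,z)),("scene",S(425,330),(-a,-b,z))],[.5,.0,1.7]))
print(fit2([("top",T(594,115),(.09,.051,.016)),("top",T(603,325),(-.063,.051,.016)),("top",T(741,115),(.09,-.051,.016)),("top",T(748,325),(-.063,-.051,.016)),("top",T(670,96),(.1,0,.044))],[.6,-.2,0]))
E
```

```text
butt [0.4326 0.1769 0.2176] 1.53
ferr [0.4509 0.0829 0.1366] 0.16
knob [0.4887 0.0067 0.1068] 0.16
knobfar [0.5582 0.022  0.108 ] 0.14
bbutt [0.4963 0.1906 0.2325] 2.44
bferr [0.5198 0.0988 0.1367] 0.49
0.12545368598072112 [-0.14539303  0.74933065  0.6460375 ]
(array([0.50649562, 0.05044849, 1.80928802]), array([-0. ,  0.3,  0.7, -0.8, -0. ,  1.2, -1.8, -0.3, -0. , -1. ,  1.4,
       -1. ]))
(array([ 0.52064118, -0.21114315,  0.0369716 ]), array([ 0.7, -0.1, -0.2,  1.2, -0.7, -0.7, -0. ,  0.6,  0.2, -1. ]))
```

```bash
cat >> h.py <<'E'
def mk(p,x,z):
    x=np.array(x,float);z=np.array(z,float);z/=np.linalg.norm(z);x-=z*(x@z);x/=np.linalg.norm(x)
    T=np.eye(4);T[:3,:3]=np.c_[x,np.cross(z,x),z];T[:3,3]=p;return T
def rows(T0,T1,n):
    """screw motion T0->T1 in n rows: per-row tool offset (m) and rotvec (deg)"""
    from scipy.linalg import logm,expm
    D=np.linalg.inv(T0)@T1
    r=R.from_matrix(D[:3,:3]).as_rotvec(degrees=True)/n
    L=np.real(logm(D)) if np.linalg.norm(r)>1e-6 else D-np.eye(4)
    s=expm(L/n)
    print(n,"rows: off",s[:3,3].round(5).tolist(),"rot",r.round(3).tolist(),"total off",D[:3,3].round(4).tolist())
yaw=1.787
xs=np.array([np.cos(yaw),np.sin(yaw),0]);ys=np.array([-np.sin(yaw),np.cos(yaw),0]);Z=np.array([0,0,1.])
u=(xs+Z)/2**.5;n=(Z-xs)/2**.5
E
python3 - <<'E'
from h import *
T0=pose(manip.get_obs())
B=mk([.50,-.06,.42],xs,-Z);rows(T0,B,20);rows(T0,B,18)
for k in (5,10,15):
    pass
E
```

```text
20 rows: off [-0.0358, -0.01202, -0.00891] rot [-0.003, 0.002, 2.976] total off [-0.4939, -0.5267, -0.1777]
18 rows: off [-0.03974, -0.01347, -0.0099] rot [-0.004, 0.002, 3.307] total off [-0.4939, -0.5267, -0.1777]
```

Request:
{"op": "jog_arm", "data": {
  "deltas": [
    {"gripper": 0.6,"offset": [-0.0358,-0.012,-0.0089],"rotation": [0,0,2.98]},
    {"gripper": 0.6,"offset": [-0.0358,-0.012,-0.0089],"rotation": [0,0,2.98]},
    {"gripper": 0.6,"offset": [-0.0358,-0.012,-0.0089],"rotation": [0,0,2.98]},
    {"gripper": 0.6,"offset": [-0.0358,-0.012,-0.0089],"rotation": [0,0,2.98]},
    {"gripper": 0.6,"offset": [-0.0358,-0.012,-0.0089],"rotation": [0,0,2.98]},
    {"gripper": 0.6,"offset": [-0.0358,-0.012,-0.0089],"rotation": [0,0,2.98]},
    {"gripper": 0.6,"offset": [-0.0358,-0.012,-0.0089],"rotation": [0,0,2.98]},
    {"gripper": 0.6,"offset": [-0.0358,-0.012,-0.0089],"rotation": [0,0,2.98]},
    {"gripper": 0.6,"offset": [-0.0358,-0.012,-0.0089],"rotation": [0,0,2.98]},
    {"gripper": 0.6,"offset": [-0.0358,-0.012,-0.0089],"rotation": [0,0,2.98]},
    {"gripper": 0.6,"offset": [-0.0358,-0.012,-0.0089],"rotation": [0,0,2.98]},
    {"gripper": 0.6,"offset": [-0.0358,-0.012,-0.0089],"rotation": [0,0,2.98]},
    {"gripper": 0.6,"offset": [-0.0358,-0.012,-0.0089],"rotation": [0,0,2.98]},
    {"gripper": 0.6,"offset": [-0.0358,-0.012,-0.0089],"rotation": [0,0,2.98]},
    {"gripper": 0.6,"offset": [-0.0358,-0.012,-0.0089],"rotation": [0,0,2.98]},
    {"gripper": 0.6,"offset": [-0.0358,-0.012,-0.0089],"rotation": [0,0,2.98]},
    {"gripper": 0.6,"offset": [-0.0358,-0.012,-0.0089],"rotation": [0,0,2.98]},
    {"gripper": 0.6,"offset": [-0.0358,-0.012,-0.0089],"rotation": [0,0,2.98]},
    {"gripper": 0.6,"offset": [-0.0358,-0.012,-0.0089],"rotation": [0,0,2.98]},
    {"gripper": 0.6,"offset": [-0.0358,-0.012,-0.0089],"rotation": [0,0,2.98]}
  ]
}}

```text
clock: 2.1
position: [0.4995, -0.0611, 0.4204]
ee_rot: [0.628, 0.778, -0.0, -0.0]
ft_force: [0.2, -0.2, -0.0]
grip_width: 0.598
grasp_force: 0.0
```

Run:
```python
from h import *
o=manip.get_obs();T0=pose(o);cv2.imwrite("pics/w1.png",imaging.camera("wrist"));np.save("w1.npy",T0)
k=np.array([.4887,.0067,.1068])
rows(T0,mk(k+.14*n,u,-n),10)
```

```text
10 rows: off [-0.01055, 0.00042, 0.01957] rot [0.006, 4.499, -0.02] total off [-0.0304, 0.0042, 0.2146]
```

View pics/w1.png

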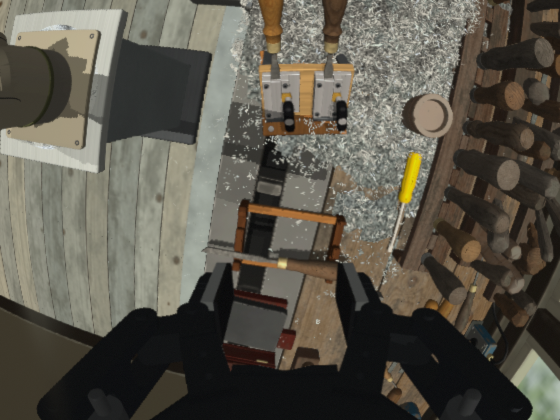

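Request:
{"op": "jog_arm", "data": {
  "deltas": [
    {"gripper": 0.6,"offset": [-0.0105,0.0004,0.0196],"rotation": [0,4.5,0]},
    {"gripper": 0.6,"offset": [-0.0105,0.0004,0.0196],"rotation": [0,4.5,0]},
    {"gripper": 0.6,"offset": [-0.0105,0.0004,0.0196],"rotation": [0,4.5,0]},
    {"gripper": 0.6,"offset": [-0.0105,0.0004,0.0196],"rotation": [0,4.5,0]},
    {"gripper": 0.6,"offset": [-0.0105,0.0004,0.0196],"rotation": [0,4.5,0]},
    {"gripper": 0.6,"offset": [-0.0105,0.0004,0.0196],"rotation": [0,4.5,0]},
    {"gripper": 0.6,"offset": [-0.0105,0.0004,0.0196],"rotation": [0,4.5,0]},
    {"gripper": 0.6,"offset": [-0.0105,0.0004,0.0196],"rotation": [0,4.5,0]},
    {"gripper": 0.6,"offset": [-0.0105,0.0004,0.0196],"rotation": [0,4.5,0]},
    {"gripper": 0.6,"offset": [-0.0105,0.0004,0.0196],"rotation": [0,4.5,0]},
    {"gripper": 0.6}
  ]
}}

```text
schema error: expected keys gripper, offset, rotation
```

Run:
```python
from h import *
o=manip.get_obs();T0=pose(o);a=imaging.camera("wrist");cv2.imwrite("pics/w2.png",a);np.save("w2.npy",T0)
print(o["position"],T0[:3,:3].round(3).tolist(),o["joint_pos"].round(2))
cv2.imwrite("pics/w2s.png",cv2.resize(a,(784,588)))
```

```text
[ 0.49882776 -0.06832758  0.4222352 ] [[-0.2, 0.98, 0.002], [0.98, 0.2, -0.001], [-0.002, 0.002, -1.0]] [-0.53  0.    0.58  1.47 -0.    1.67  0.25]
```

View pics/w2s.png

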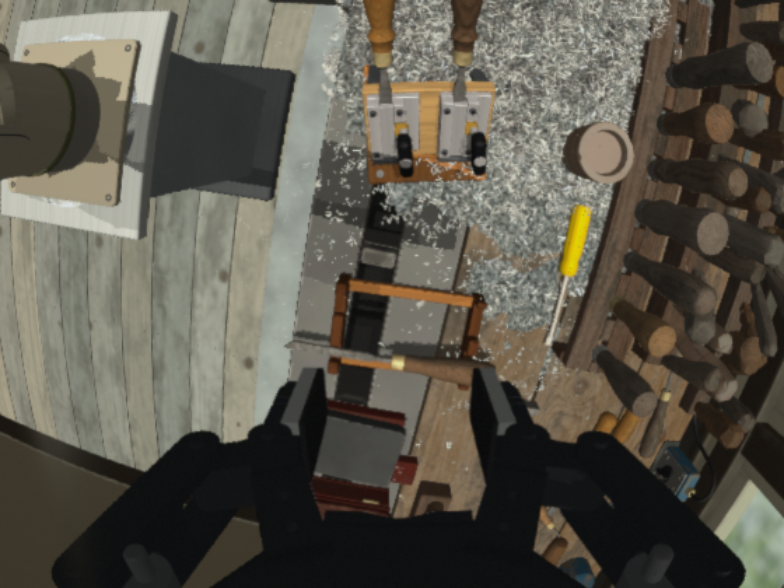

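Run:
```python
from h import *
W=np.load("w2.npy")
T=lambda x,y:np.array([140+x/3.8,190+y/3.8]); S=lambda x,y:np.array([160+x/4.2,160+y/4.2]);V=lambda x,y:np.array([x,y])/1.4
for nm,t,s,v in [("knob",T(350,265),S(321,255),V(405,155)),("knobfar",T(332,158),S(373,217),V(479,154)),("ferr",T(222,318),S(203,204),V(383,67)),("bferr",T(205,207),S(258,170),V(460,66))]:
    p,e=tri([("top",t),("scene",s),("wrist",v,W)]);q,e2=tri([("top",t),("wrist",v,W)]);print(nm,p.round(4),e.round(2),q.round(4),e2.round(2))
print(fit2([("top",T(594,115),(.09,.051,.016)),("top",T(603,325),(-.063,.051,.016)),("top",T(741,115),(.09,-.051,.016)),("top",T(748,325),(-.063,-.051,.016)),("top",T(670,96),(.1,0,.044)),
("wrist",V(350,285),(-.063,.051,.016),W),("wrist",V(470,299),(.093,.051,.016),W)],[.6,-.2,0]))
rows(W,mk(np.array([.4887,.0067,.1068])+.14*n,u,-n),10)
```

```text
knob [0.4901 0.0085 0.1054] 0.62 [0.4907 0.0089 0.0853] 0.1
knobfar [0.5605 0.0249 0.106 ] 1.11 [0.567  0.027  0.0674] 0.85
ferr [0.4534 0.0851 0.1346] 1.1 [0.4524 0.0896 0.1089] 0.65
bferr [0.5213 0.1008 0.1358] 0.95 [0.5189 0.0953 0.1611] 0.69
(array([ 0.52047748, -0.20975047,  0.03837756]), array([ 0.2, -0. , -0.7,  1.3, -1.2, -0.6, -0.5,  0.7, -0.4, -0.9, -1.2,
        0.5,  0.8,  4.1]))
10 rows: off [-0.00993, 0.00066, 0.02001] rot [0.043, 4.51, -0.077] total off [-0.0231, 0.0062, 0.2165]
```

Consistent: knob ≈ (0.490, 0.008, 0.106). Go to the tilted pre-pose.

Request:
{"op": "jog_arm", "data": {
  "deltas": [
    {"gripper": 0.6,"offset": [-0.01,0.0007,0.02],"rotation": [0,4.5,-0.08]},
    {"gripper": 0.6,"offset": [-0.01,0.0007,0.02],"rotation": [0,4.5,-0.08]},
    {"gripper": 0.6,"offset": [-0.01,0.0007,0.02],"rotation": [0,4.5,-0.08]},
    {"gripper": 0.6,"offset": [-0.01,0.0007,0.02],"rotation": [0,4.5,-0.08]},
    {"gripper": 0.6,"offset": [-0.01,0.0007,0.02],"rotation": [0,4.5,-0.08]},
    {"gripper": 0.6,"offset": [-0.01,0.0007,0.02],"rotation": [0,4.5,-0.08]},
    {"gripper": 0.6,"offset": [-0.01,0.0007,0.02],"rotation": [0,4.5,-0.08]},
    {"gripper": 0.6,"offset": [-0.01,0.0007,0.02],"rotation": [0,4.5,-0.08]},
    {"gripper": 0.6,"offset": [-0.01,0.0007,0.02],"rotation": [0,4.5,-0.08]},
    {"gripper": 0.6,"offset": [-0.01,0.0007,0.02],"rotation": [0,4.5,-0.08]},
    {"gripper": 0.6,"offset": [0,0,0],"rotation": [0,0,0]},
    {"gripper": 0.6,"offset": [0,0,0],"rotation": [0,0,0]}
  ]
}}

```text
clock: 3.4
position: [0.5121, -0.0815, 0.2036]
ee_rot: [0.575, 0.724, 0.239, -0.298]
ft_force: [0.1, -0.5, 0.8]
grip_width: 0.604
grasp_force: 0.0
```

Run:
```python
from h import *
o=manip.get_obs();T0=pose(o);a=imaging.camera("wrist");cv2.imwrite("pics/w3.png",a);np.save("w3.npy",T0)
print(o["position"],T0[:3,:3].round(3).tolist(),o["joint_pos"].round(2))
b=cv2.resize(a,(784,588))
for d in (-.024,0,.024):
    p=proj("wrist",np.array([.490,.008,.106])+d*u,T0)*1.4;cv2.circle(b,tuple(p.astype(int)),3,(0,0,255),1)
cv2.imwrite("pics/w3s.png",b)
```

```text
[ 0.51206904 -0.08153576  0.20361605] [[-0.162, 0.974, -0.156], [0.689, 0.225, 0.689], [0.706, 0.004, -0.708]] [-0.04  0.54  0.63  1.59 -0.81  1.77  0.97]
```

View pics/w3s.png

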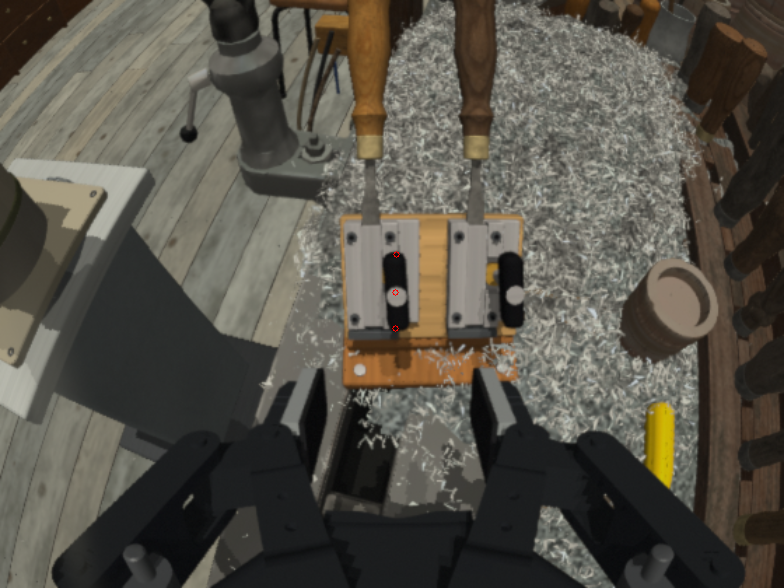

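Run:
```python
from h import *
W2=np.load("w2.npy");W=np.load("w3.npy");V=lambda x,y:np.array([x,y])/1.4
p,e=tri([("wrist",V(405,168),W2),("wrist",V(397,296),W)]);print("disc",p.round(4),e.round(2),"knob est",(p-.009*n).round(4))
p,e=tri([("wrist",V(479,167),W2),("wrist",V(515,295),W)]);print("discfar",p.round(4),e.round(2))
for nm,a,b in [("ferr",(383,67),(370,160)),("bferr",(460,66),(476,160))]:
    p,e=tri([("wrist",V(*a),W2),("wrist",V(*b),W)]);print(nm,p.round(4),e.round(2))
k=np.array([.490,.008,.106])
# bar angle: project bar top ends vs observed
for a in (0,.05,.1,.15,.2):
    d=np.cos(a)*u+np.sin(a)*ys
    print(a,[(proj("wrist",k+.008*n+s*.024*d,W)*1.4).round(1).tolist() for s in(1,-1)])
```

```text
disc [ 0.493  -0.0026  0.1227] 0.37 knob est [0.4917 0.0036 0.1164]
discfar [0.5602 0.0135 0.1232] 0.29
ferr [0.4542 0.0859 0.1342] 0.18
bferr [0.5224 0.1018 0.1356] 0.7
0 [[396.0, 257.2], [395.2, 333.5]]
0.05 [[393.9, 257.2], [397.2, 333.5]]
0.1 [[391.9, 257.3], [399.2, 333.4]]
0.15 [[389.8, 257.5], [401.1, 333.2]]
0.2 [[387.8, 257.9], [403.0, 332.9]]
```

Run:
```python
from h import *
W=np.load("w3.npy");k0=np.array([.490,.008,.106])+.009*n
f=lambda q:proj("wrist",k0+.008*n+q[0]*u+q[1]*ys,W)*1.4-[398,294.5]
s=least_squares(f,[0,0]);k=k0+s.x[0]*u+s.x[1]*ys;print(s.x,k.round(4));np.save("k.npy",k)
a=.13;T=mk(k-.008*n,np.cos(a)*u+np.sin(a)*ys,-n)
T0=pose(manip.get_obs())
P=T.copy();P[:3,3]+=.03*n
rows(T0,P,10);rows(P,T,4)
```

```text
[ 0.00410787 -0.00141611] [0.4921 0.0049 0.1153]
10 rows: off [-3e-05, -0.00011, 0.0104] rot [-0.024, 0.012, -0.673] total off [-0.0002, -0.0009, 0.104]
4 rows: off [-0.0, -0.0, 0.0075] rot [0.0, -0.0, 0.0] total off [-0.0, 0.0, 0.03]
```

Request:
{"op": "jog_arm", "data": {
  "deltas": [
    {"gripper": 0.5,"offset": [0,-0.0001,0.0104],"rotation": [0,0,-0.67]},
    {"gripper": 0.5,"offset": [0,-0.0001,0.0104],"rotation": [0,0,-0.67]},
    {"gripper": 0.5,"offset": [0,-0.0001,0.0104],"rotation": [0,0,-0.67]},
    {"gripper": 0.5,"offset": [0,-0.0001,0.0104],"rotation": [0,0,-0.67]},
    {"gripper": 0.5,"offset": [0,-0.0001,0.0104],"rotation": [0,0,-0.67]},
    {"gripper": 0.5,"offset": [0,-0.0001,0.0104],"rotation": [0,0,-0.67]},
    {"gripper": 0.5,"offset": [0,-0.0001,0.0104],"rotation": [0,0,-0.67]},
    {"gripper": 0.5,"offset": [0,-0.0001,0.0104],"rotation": [0,0,-0.67]},
    {"gripper": 0.5,"offset": [0,-0.0001,0.0104],"rotation": [0,0,-0.67]},
    {"gripper": 0.5,"offset": [0,-0.0001,0.0104],"rotation": [0,0,-0.67]},
    {"gripper": 0.5,"offset": [0,0,0.0075],"rotation": [0,0,0]},
    {"gripper": 0.5,"offset": [0,0,0.0075],"rotation": [0,0,0]},
    {"gripper": 0.5,"offset": [0,0,0.0075],"rotation": [0,0,0]},
    {"gripper": 0.5,"offset": [0,0,0.0075],"rotation": [0,0,0]},
    {"gripper": 0.5,"offset": [0,0,0],"rotation": [0,0,0]},
    {"gripper": 0.5,"offset": [0,0,0],"rotation": [0,0,0]}
  ]
}}

```text
clock: 5.05
position: [0.4902, 0.0108, 0.1089]
ee_rot: [0.531, 0.756, 0.257, -0.284]
ft_force: [-0.1, -0.1, 0.0]
grip_width: 0.497
grasp_force: 0.0
```

Request:
{"op": "jog_arm", "data": {
  "deltas": [
    {"gripper": 0.1,"offset": [0,0,0],"rotation": [0,0,0]},
    {"gripper": 0.1,"offset": [0,0,0],"rotation": [0,0,0]},
    {"gripper": 0.1,"offset": [0,0,0],"rotation": [0,0,0]},
    {"gripper": 0.1,"offset": [0,0,0],"rotation": [0,0,0]},
    {"gripper": 0.1,"offset": [0,0,0],"rotation": [0,0,0]},
    {"gripper": 0.1,"offset": [0,0,0],"rotation": [0,0,0]}
  ],
  "newtons": 50
}}

```text
clock: 5.65
position: [0.4899, 0.01, 0.109]
ee_rot: [0.531, 0.756, 0.257, -0.283]
ft_force: [-3.6, -4.6, 3.0]
grip_width: 0.153
grasp_force: 49.6
```

Request:
{"op": "jog_arm", "data": {
  "deltas": [
    {"gripper": 0.1,"offset": [0,0,0],"rotation": [0,0,-5]},
    {"gripper": 0.1,"offset": [0,0,0],"rotation": [0,0,-5]},
    {"gripper": 0.1,"offset": [0,0,0],"rotation": [0,0,-5]},
    {"gripper": 0.1,"offset": [0,0,0],"rotation": [0,0,-5]},
    {"gripper": 0.1,"offset": [0,0,0],"rotation": [0,0,-5]},
    {"gripper": 0.1,"offset": [0,0,0],"rotation": [0,0,-5]}
  ]
}}

```text
clock: 6.25
position: [0.4887, 0.0093, 0.1086]
ee_rot: [0.316, 0.868, 0.321, -0.208]
ft_force: [-8.4, -8.7, 4.2]
grip_width: 0.152
grasp_force: 49.9
```

Run:
```python
from h import *
o=manip.get_obs();T=pose(o);print(T[:3,:3].T@o["ft_force"],T[:3,:3].T@o["torque"],o["joint_pos"].round(2))
x=T[:3,0];print(np.arctan2(x@ys,x@u),(T[:3,3]+.008*n-np.load("k.npy")).round(4))
```

```text
[ 4.71787899 -9.13212109 -7.60943387] [2.75500815 0.70044622 0.21420908] [-0.08  0.52  0.47  1.81 -0.84  1.5   1.62]
0.6532497467042884 [-0.0022 -0.0011 -0.001 ]
```

Request:
{"op": "jog_arm", "data": {
  "deltas": [
    {"gripper": 0.1,"offset": [0,0,0],"rotation": [0,0,-5]},
    {"gripper": 0.1,"offset": [0,0,0],"rotation": [0,0,-5]},
    {"gripper": 0.1,"offset": [0,0,0],"rotation": [0,0,-5]},
    {"gripper": 0.1,"offset": [0,0,0],"rotation": [0,0,-5]},
    {"gripper": 0.1,"offset": [0,0,0],"rotation": [0,0,-5]},
    {"gripper": 0.1,"offset": [0,0,0],"rotation": [0,0,-5]},
    {"gripper": 0.1,"offset": [0,0,0],"rotation": [0,0,-5]},
    {"gripper": 0.1,"offset": [0,0,0],"rotation": [0,0,-5]},
    {"gripper": 0.1,"offset": [0,0,0],"rotation": [0,0,-5]},
    {"gripper": 0.1,"offset": [0,0,0],"rotation": [0,0,-4]},
    {"gripper": 0.1,"offset": [0,0,0],"rotation": [0,0,0]},
    {"gripper": 0.1,"offset": [0,0,0],"rotation": [0,0,0]}
  ]
}}

```text
clock: 7.45
position: [0.4878, 0.0077, 0.1072]
ee_rot: [-0.07, 0.922, 0.377, -0.057]
ft_force: [-9.8, -13.2, -2.8]
grip_width: 0.149
grasp_force: 49.3
```

Run:
```python
from h import *
o=manip.get_obs();T=pose(o);print(T[:3,:3].T@o["ft_force"],T[:3,:3].T@o["torque"],o["joint_pos"].round(2))
x=T[:3,0];print(np.arctan2(x@ys,x@u),(T[:3,3]+.008*n-np.load("k.npy")).round(4))
```

```text
[ 11.80723149 -10.46477163  -5.56605642] [ 2.7945416   3.05791993 -0.07836293] [ 0.03  0.5   0.34  1.81 -0.79  1.46  2.43]
1.502825284395689 [-0.0031 -0.0027 -0.0024]
```

Run:
```python
from h import *
T0=pose(manip.get_obs());A=T0.copy();A[:3,3]-=.1*T0[:3,2]
g=np.array([.4542,.0859,.1342])+.042*u;print(g)
rows(A,mk(g+.10*n,u,-n),12)
```

```text
[0.44782899 0.11490707 0.16389848]
12 rows: off [0.00865, 0.00695, 0.00335] rot [-0.038, -0.015, 7.175] total off [0.0246, 0.1186, 0.0398]
```

Request:
{"op": "jog_arm", "data": {
  "deltas": [
    {"gripper": 0.5,"offset": [0,0,0],"rotation": [0,0,0]},
    {"gripper": 0.5,"offset": [0,0,0],"rotation": [0,0,0]},
    {"gripper": 0.5,"offset": [0,0,0],"rotation": [0,0,0]},
    {"gripper": 0.5,"offset": [0,0,0],"rotation": [0,0,0]},
    {"gripper": 0.5,"offset": [0,0,-0.01],"rotation": [0,0,0]},
    {"gripper": 0.5,"offset": [0,0,-0.015],"rotation": [0,0,0]},
    {"gripper": 0.6,"offset": [0,0,-0.025],"rotation": [0,0,0]},
    {"gripper": 0.6,"offset": [0,0,-0.025],"rotation": [0,0,0]},
    {"gripper": 0.6,"offset": [0,0,-0.025],"rotation": [0,0,0]},
    {"gripper": 0.6,"offset": [0,0,0],"rotation": [0,0,0]}
  ]
}}

```text
clock: 8.45
position: [0.5072, -0.062, 0.1823]
ee_rot: [-0.07, 0.922, 0.377, -0.053]
ft_force: [0.6, -0.0, -0.3]
grip_width: 0.599
grasp_force: 0.0
```

Request:
{"op": "jog_arm", "data": {
  "deltas": [
    {"gripper": 0.6,"offset": [0.0087,0.007,0.0034],"rotation": [0,0,7.18]},
    {"gripper": 0.6,"offset": [0.0087,0.007,0.0034],"rotation": [0,0,7.18]},
    {"gripper": 0.6,"offset": [0.0087,0.007,0.0034],"rotation": [0,0,7.18]},
    {"gripper": 0.6,"offset": [0.0087,0.007,0.0034],"rotation": [0,0,7.18]},
    {"gripper": 0.6,"offset": [0.0087,0.007,0.0034],"rotation": [0,0,7.18]},
    {"gripper": 0.6,"offset": [0.0087,0.007,0.0034],"rotation": [0,0,7.18]},
    {"gripper": 0.6,"offset": [0.0087,0.007,0.0034],"rotation": [0,0,7.18]},
    {"gripper": 0.6,"offset": [0.0087,0.007,0.0034],"rotation": [0,0,7.18]},
    {"gripper": 0.6,"offset": [0.0087,0.007,0.0034],"rotation": [0,0,7.18]},
    {"gripper": 0.6,"offset": [0.0087,0.007,0.0034],"rotation": [0,0,7.18]},
    {"gripper": 0.6,"offset": [0.0087,0.007,0.0034],"rotation": [0,0,7.18]},
    {"gripper": 0.6,"offset": [0.0087,0.007,0.0034],"rotation": [0,0,7.18]},
    {"gripper": 0.6,"offset": [0,0,0],"rotation": [0,0,0]},
    {"gripper": 0.6,"offset": [0,0,0],"rotation": [0,0,0]}
  ]
}}

```text
clock: 9.85
position: [0.4642, 0.0493, 0.2359]
ee_rot: [0.576, 0.723, 0.239, -0.299]
ft_force: [0.8, -0.2, 0.4]
grip_width: 0.599
grasp_force: 0.0
```

Run:
```python
from h import *
o=manip.get_obs();T0=pose(o);a=imaging.camera("wrist");t=imaging.camera("top");cv2.imwrite("pics/w4.png",a);np.save("w4.npy",T0)
print(o["position"],T0[:3,:3].round(3).tolist(),o["joint_pos"].round(2))
b=cv2.resize(a,(784,588))[:, 180:620]
g=np.array([.44782899,.11490707,.16389848])
for d in (-.042,0,.066):
    p=proj("wrist",g+d*u,T0)*1.4;print(p);cv2.circle(b,(int(p[0])-180,int(p[1])),3,(0,0,255),1)
c=cv2.resize(t[215:300,170:260],None,fx=4,fy=4,interpolation=cv2.INTER_CUBIC)
d=np.zeros((588,800,3),np.uint8);d[:,:440]=b;d[:340,440:]=c
cv2.imwrite("pics/w4s.png",d)
```

```text
[0.4642296  0.04934675 0.2358945 ] [[-0.159, 0.975, -0.156], [0.689, 0.223, 0.69], [0.707, 0.002, -0.707]] [-0.22  0.26  0.55  1.82 -0.77  1.6   0.75]
[395.38974933 380.01228398]
[395.84192705 311.33530729]
[396.72627879 187.69157034]
```

View pics/w4s.png

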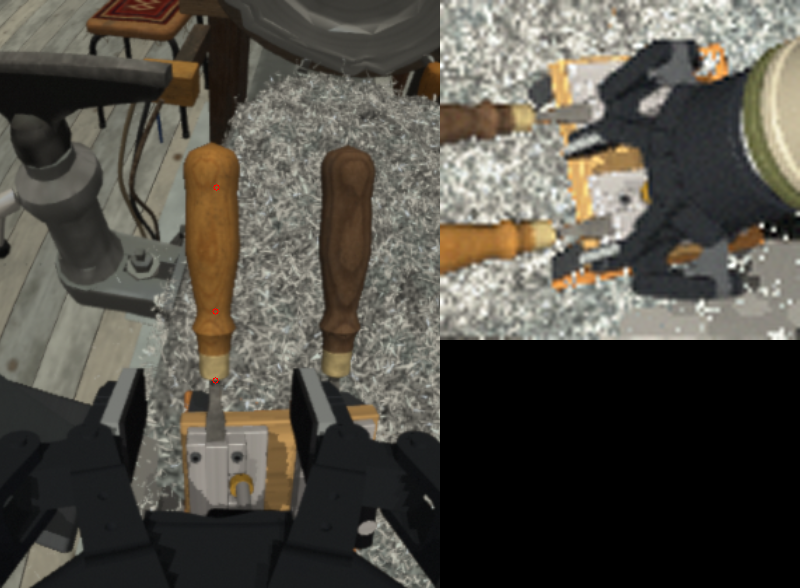

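Run:
```python
from h import *
T0=np.load("w4.npy");g=np.array([.44782899,.11490707,.16389848])
f=lambda d,r,h=0:proj("wrist",g+d*u+h*n,T0)[1]*1.4-r
from scipy.optimize import brentq
for h in(-.004,0,.004):print(h,"ferr",brentq(f,-.1,.12,(380,h)),"wood start",brentq(f,-.1,.12,(356,h)),"butt",brentq(f,-.1,.12,(143,h)))
T1=pose(manip.get_obs())
G=g+.015*u; rows(T1,mk(G-.008*n,u,-n),12)
```

```text
-0.004 ferr -0.04417678286630804 wood start -0.02856357244516468 butt 0.08874726762760592
0 ferr -0.041992944166017114 wood start -0.026646041165725175 butt 0.08866385816462603
0.004 ferr -0.039809105705930166 wood start -0.024728510056444636 butt 0.08858044915441822
12 rows: off [0.00102, -0.00014, 0.00891] rot [-0.019, 0.0, 0.027] total off [0.0123, -0.0014, 0.1069]
```

Request:
{"op": "jog_arm", "data": {
  "deltas": [
    {"gripper": 0.6,"offset": [0.0011,-0.0001,0.009],"rotation": [0,0,0]},
    {"gripper": 0.6,"offset": [0.0011,-0.0001,0.009],"rotation": [0,0,0]},
    {"gripper": 0.6,"offset": [0.0011,-0.0001,0.009],"rotation": [0,0,0]},
    {"gripper": 0.6,"offset": [0.0011,-0.0001,0.009],"rotation": [0,0,0]},
    {"gripper": 0.6,"offset": [0.0011,-0.0001,0.009],"rotation": [0,0,0]},
    {"gripper": 0.6,"offset": [0.0011,-0.0001,0.009],"rotation": [0,0,0]},
    {"gripper": 0.6,"offset": [0.0011,-0.0001,0.009],"rotation": [0,0,0]},
    {"gripper": 0.6,"offset": [0.0011,-0.0001,0.009],"rotation": [0,0,0]},
    {"gripper": 0.6,"offset": [0.0011,-0.0001,0.009],"rotation": [0,0,0]},
    {"gripper": 0.6,"offset": [0.0011,-0.0001,0.009],"rotation": [0,0,0]},
    {"gripper": 0.6,"offset": [0.0011,-0.0001,0.009],"rotation": [0,0,0]},
    {"gripper": 0.6,"offset": [0.0011,-0.0001,0.008],"rotation": [0,0,0]},
    {"gripper": 0.6,"offset": [0,0,0],"rotation": [0,0,0]},
    {"gripper": 0.6,"offset": [0,0,0],"rotation": [0,0,0]}
  ]
}}

```text
clock: 11.35
position: [0.4446, 0.1322, 0.1698]
ee_rot: [0.577, 0.722, 0.239, -0.299]
ft_force: [0.4, -0.0, -0.1]
grip_width: 0.605
grasp_force: 0.0
```

Request:
{"op": "jog_arm", "data": {
  "deltas": [
    {"gripper": 0.2,"offset": [0,0,0],"rotation": [0,0,0]},
    {"gripper": 0.2,"offset": [0,0,0],"rotation": [0,0,0]},
    {"gripper": 0.2,"offset": [0,0,0],"rotation": [0,0,0]},
    {"gripper": 0.2,"offset": [0,0,0],"rotation": [0,0,0]},
    {"gripper": 0.2,"offset": [0,0,0],"rotation": [0,0,0]},
    {"gripper": 0.2,"offset": [0,0,0],"rotation": [0,0,0]}
  ],
  "newtons": 60
}}

```text
clock: 11.95
position: [0.445, 0.1319, 0.17]
ee_rot: [0.577, 0.721, 0.239, -0.299]
ft_force: [1.3, -2.7, 3.9]
grip_width: 0.296
grasp_force: 58.9
```

Request:
{"op": "jog_arm", "data": {
  "deltas": [
    {"gripper": 0.2,"offset": [0.005,0,0],"rotation": [0,0,0]},
    {"gripper": 0.2,"offset": [0.005,0,0],"rotation": [0,0,0]},
    {"gripper": 0.2,"offset": [0.005,0,0],"rotation": [0,0,0]},
    {"gripper": 0.2,"offset": [0.005,0,0],"rotation": [0,0,0]}
  ]
}}

```text
clock: 12.35
position: [0.4412, 0.146, 0.1835]
ee_rot: [0.577, 0.721, 0.238, -0.299]
ft_force: [-0.2, 0.0, -2.5]
grip_width: 0.292
grasp_force: 58.8
```

Run:
```python
from h import *
o=manip.get_obs();T=pose(o);print(T[:3,:3].T@o["ft_force"],T[:3,:3].T@o["torque"],o["joint_pos"].round(2),T[:3,0],u)
```

```text
[-1.76211958 -0.14365919  1.81223453] [-0.11231463 -1.1855019  -0.11474989] [-0.35  0.22  0.47  1.98 -0.84  1.39  0.69] [-0.15451431  0.69024638  0.70688419] [-0.15169083  0.69064455  0.70710678]
```

Free: only the chisel's weight shows. Draw the rest.

Request:
{"op": "jog_arm", "data": {
  "deltas": [
    {"gripper": 0.2,"offset": [0.008,0,0],"rotation": [0,0,0]},
    {"gripper": 0.2,"offset": [0.008,0,0],"rotation": [0,0,0]},
    {"gripper": 0.2,"offset": [0.008,0,0],"rotation": [0,0,0]},
    {"gripper": 0.2,"offset": [0.008,0,0],"rotation": [0,0,0]},
    {"gripper": 0.2,"offset": [0.008,0,0],"rotation": [0,0,0]},
    {"gripper": 0.2,"offset": [0.008,0,0],"rotation": [0,0,0]},
    {"gripper": 0.2,"offset": [0.008,0,0],"rotation": [0,0,0]},
    {"gripper": 0.2,"offset": [0.008,0,0],"rotation": [0,0,0]},
    {"gripper": 0.2,"offset": [0.008,0,0],"rotation": [0,0,0]},
    {"gripper": 0.2,"offset": [0.008,0,0],"rotation": [0,0,0]},
    {"gripper": 0.2,"offset": [0,0,0],"rotation": [0,0,0]}
  ]
}}

```text
clock: 13.45
position: [0.429, 0.202, 0.2413]
ee_rot: [0.576, 0.722, 0.239, -0.299]
ft_force: [-0.0, -0.2, -1.5]
grip_width: 0.295
grasp_force: 58.9
```

Run:
```python
from h import *
o=manip.get_obs();T0=pose(o);print(o["ft_force"],o["joint_pos"].round(2))
A=T0.copy();A[2,3]=.40;rows(T0,A,8)
# over cradle
yc=.038;cx=np.array([np.cos(yc),np.sin(yc),0]);cy=np.array([-np.sin(yc),np.cos(yc),0]);C=np.array([.5205,-.2098,0])
p=C+.052*cx+.032*cy+Z*(.0276+.014-.008)
B=mk(p+.2*Z,cx,-Z);rows(A,B,20);rows(A,B,30)
from scipy.linalg import logm,expm
L=np.real(logm(np.linalg.inv(A)@B))
for s in np.linspace(0,1,6):
    X=A@expm(L*s);print(X[:3,3].round(3),"tip",(X@[-.172,0,.0,1])[:3].round(3),"butt",(X@[.073,0,0,1])[:3].round(3))
```

```text
[-0.00642215 -0.21823004 -1.52452266] [-0.43  0.09  0.42  1.97 -0.82  1.38  0.5 ]
8 rows: off [0.01403, 1e-05, -0.01402] rot [0.0, 0.0, -0.0] total off [0.1122, 0.0001, -0.1121]
20 rows: off [-0.01461, 0.02078, 0.00019] rot [-1.963, -1.633, 4.74] total off [-0.4004, 0.0551, -0.1653]
30 rows: off [-0.00955, 0.01399, 0.00025] rot [-1.309, -1.089, 3.16] total off [-0.4004, 0.0551, -0.1653]
[0.429 0.202 0.4  ] tip [0.456 0.083 0.278] butt [0.418 0.252 0.452]
[0.513 0.168 0.356] tip [0.486 0.033 0.253] butt [0.525 0.225 0.4  ]
[0.576 0.102 0.312] tip [ 0.494 -0.027  0.233] butt [0.611 0.157 0.345]
[0.609 0.015 0.273] tip [ 0.481 -0.088  0.222] butt [0.663 0.059 0.294]
[ 0.607 -0.082  0.245] tip [ 0.448 -0.143  0.222] butt [ 0.675 -0.057  0.255]
[ 0.571 -0.176  0.234] tip [ 0.399 -0.182  0.234] butt [ 0.644 -0.173  0.234]
```

Request:
{"op": "jog_arm", "data": {
  "deltas": [
    {"gripper": 0.2,"offset": [0.014,0,-0.014],"rotation": [0,0,0]},
    {"gripper": 0.2,"offset": [0.014,0,-0.014],"rotation": [0,0,0]},
    {"gripper": 0.2,"offset": [0.014,0,-0.014],"rotation": [0,0,0]},
    {"gripper": 0.2,"offset": [0.014,0,-0.014],"rotation": [0,0,0]},
    {"gripper": 0.2,"offset": [0.014,0,-0.014],"rotation": [0,0,0]},
    {"gripper": 0.2,"offset": [0.014,0,-0.014],"rotation": [0,0,0]},
    {"gripper": 0.2,"offset": [0.014,0,-0.014],"rotation": [0,0,0]},
    {"gripper": 0.2,"offset": [0.014,0,-0.014],"rotation": [0,0,0]},
    {"gripper": 0.2,"offset": [0,0,0],"rotation": [0,0,0]}
  ]
}}

```text
clock: 14.35
position: [0.4298, 0.201, 0.401]
ee_rot: [0.577, 0.722, 0.24, -0.298]
ft_force: [0.1, 0.0, -2.2]
grip_width: 0.298
grasp_force: 59.1
```

Request:
{"op": "jog_arm", "data": {
  "deltas": [
    {"gripper": 0.2,"offset": [-0.0146,0.0208,0.0002],"rotation": [-1.96,-1.63,4.74]},
    {"gripper": 0.2,"offset": [-0.0146,0.0208,0.0002],"rotation": [-1.96,-1.63,4.74]},
    {"gripper": 0.2,"offset": [-0.0146,0.0208,0.0002],"rotation": [-1.96,-1.63,4.74]},
    {"gripper": 0.2,"offset": [-0.0146,0.0208,0.0002],"rotation": [-1.96,-1.63,4.74]},
    {"gripper": 0.2,"offset": [-0.0146,0.0208,0.0002],"rotation": [-1.96,-1.63,4.74]},
    {"gripper": 0.2,"offset": [-0.0146,0.0208,0.0002],"rotation": [-1.96,-1.63,4.74]},
    {"gripper": 0.2,"offset": [-0.0146,0.0208,0.0002],"rotation": [-1.96,-1.63,4.74]},
    {"gripper": 0.2,"offset": [-0.0146,0.0208,0.0002],"rotation": [-1.96,-1.63,4.74]},
    {"gripper": 0.2,"offset": [-0.0146,0.0208,0.0002],"rotation": [-1.96,-1.63,4.74]},
    {"gripper": 0.2,"offset": [-0.0146,0.0208,0.0002],"rotation": [-1.96,-1.63,4.74]},
    {"gripper": 0.2,"offset": [-0.0146,0.0208,0.0002],"rotation": [-1.96,-1.63,4.74]},
    {"gripper": 0.2,"offset": [-0.0146,0.0208,0.0002],"rotation": [-1.96,-1.63,4.74]},
    {"gripper": 0.2,"offset": [-0.0146,0.0208,0.0002],"rotation": [-1.96,-1.63,4.74]},
    {"gripper": 0.2,"offset": [-0.0146,0.0208,0.0002],"rotation": [-1.96,-1.63,4.74]},
    {"gripper": 0.2,"offset": [-0.0146,0.0208,0.0002],"rotation": [-1.96,-1.63,4.74]},
    {"gripper": 0.2,"offset": [-0.0146,0.0208,0.0002],"rotation": [-1.96,-1.63,4.74]},
    {"gripper": 0.2,"offset": [-0.0146,0.0208,0.0002],"rotation": [-1.96,-1.63,4.74]},
    {"gripper": 0.2,"offset": [-0.0146,0.0208,0.0002],"rotation": [-1.96,-1.63,4.74]},
    {"gripper": 0.2,"offset": [-0.0146,0.0208,0.0002],"rotation": [-1.96,-1.63,4.74]},
    {"gripper": 0.2,"offset": [-0.0146,0.0208,0.0002],"rotation": [-1.96,-1.63,4.74]}
  ]
}}

```text
clock: 16.35
position: [0.57, -0.1778, 0.2304]
ee_rot: [1.0, 0.017, -0.002, 0.0]
ft_force: [-0.2, -0.1, -1.6]
grip_width: 0.299
grasp_force: 59.1
```

```bash
cat > ov.py <<'E'
from h import *
def ov(img,f,x0,y0,cam,Q,T=None):
    c,s=np.cos(Q[2]),np.sin(Q[2])
    for x,w,zt,zb,col in((.1,.021,.044,.028,(0,0,255)),(-.07,.011,.045,.0325,(255,0,255))):
        for y in(.032,-.032):
            for e in(-w,w):
                q=[]
                for z in(zb,zt):
                    for dx in (-.007,.007):
                        l=(x+dx,y+e,z);P=np.array([Q[0]+c*l[0]-s*l[1],Q[1]+s*l[0]+c*l[1],l[2]])
                        a=(proj(cam,P,T) if T is not None else proj(cam,P));q.append((int((a[0]-x0)*f),int((a[1]-y0)*f)))
                cv2.line(img,q[2],q[3],col,1)
    return img
E
python3 - <<'E'
from ov import *
Q=[.5205,-.2098,.038]
o=manip.get_obs();T=pose(o);a=imaging.camera("wrist");cv2.imwrite("pics/w5.png",a);np.save("w5.npy",T)
print(T.round(4).tolist(),o["joint_pos"].round(2))
d=np.zeros((600,800,3),np.uint8)
d[:420,:440]=ov(a.copy(),1,0,0,"wrist",Q,T)[:,60:500]
w=cv2.imread("pics/w2.png")[190:290,225:360];w=cv2.resize(w,None,fx=2.6,fy=2.6,interpolation=cv2.INTER_CUBIC)
w=ov(w,2.6,225,190,"wrist",Q,np.load("w2.npy"));d[:w.shape[0],440:440+w.shape[1]]=w
t=cv2.resize(cv2.imread("pics/top0.png")[205:290,285:345],None,fx=4,fy=4,interpolation=cv2.INTER_CUBIC);t=ov(t,4,285,205,"top",Q);d[260:600,460:700]=t
cv2.imwrite("pics/c5.png",d)
E
```

```text
[[0.9994, 0.0341, -0.0044, 0.57], [0.0341, -0.9994, -0.0007, -0.1778], [-0.0044, 0.0005, -1.0, 0.2304], [0.0, 0.0, 0.0, 1.0]] [-0.4   0.34  0.79  1.59 -0.25  1.32 -1.11]
```

View pics/c5.png

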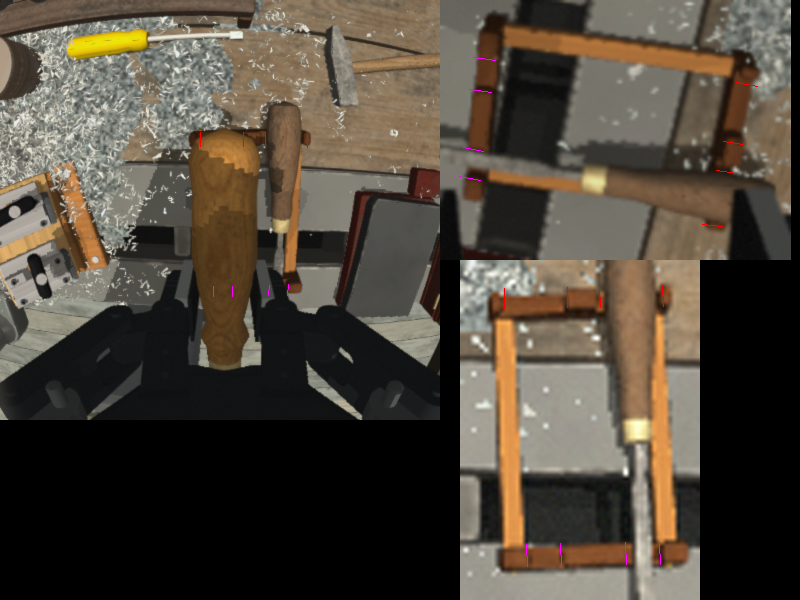

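Run:
```python
from ov import *
Q=[.5205,-.2098,.038];yc=Q[2];cx=np.array([np.cos(yc),np.sin(yc),0]);cy=np.array([-np.sin(yc),np.cos(yc),0])
p=np.array([Q[0],Q[1],0])+.052*cx+.032*cy
T0=pose(manip.get_obs());print(T0[:3,3],p)
B=mk(p+Z*.060,cx,-Z);rows(T0,B,10)
```

```text
[ 0.56817059 -0.18124305  0.23043234] [ 0.57124675 -0.17584758  0.        ]
10 rows: off [0.00039, -0.00057, 0.01704] rot [0.023, 0.04, -0.069] total off [0.0044, -0.006, 0.1704]
```

Request:
{"op": "jog_arm", "data": {
  "deltas": [
    {"gripper": 0.2,"offset": [0.0004,-0.0006,0.017],"rotation": [0.02,0.04,-0.07]},
    {"gripper": 0.2,"offset": [0.0004,-0.0006,0.017],"rotation": [0.02,0.04,-0.07]},
    {"gripper": 0.2,"offset": [0.0004,-0.0006,0.017],"rotation": [0.02,0.04,-0.07]},
    {"gripper": 0.2,"offset": [0.0004,-0.0006,0.017],"rotation": [0.02,0.04,-0.07]},
    {"gripper": 0.2,"offset": [0.0004,-0.0006,0.017],"rotation": [0.02,0.04,-0.07]},
    {"gripper": 0.2,"offset": [0.0004,-0.0006,0.017],"rotation": [0.02,0.04,-0.07]},
    {"gripper": 0.2,"offset": [0.0004,-0.0006,0.017],"rotation": [0.02,0.04,-0.07]},
    {"gripper": 0.2,"offset": [0.0004,-0.0006,0.017],"rotation": [0.02,0.04,-0.07]},
    {"gripper": 0.2,"offset": [0.0004,-0.0006,0.017],"rotation": [0.02,0.04,-0.07]},
    {"gripper": 0.2,"offset": [0.0004,-0.0006,0.017],"rotation": [0.02,0.04,-0.07]},
    {"gripper": 0.2,"offset": [0,0,0],"rotation": [0,0,0]},
    {"gripper": 0.2,"offset": [0,0,0],"rotation": [0,0,0]},
    {"gripper": 0.2,"offset": [0,0,0],"rotation": [0,0,0]}
  ]
}}

```text
clock: 17.7
position: [0.5757, -0.1707, 0.0628]
ee_rot: [1.0, 0.025, 0.003, -0.002]
ft_force: [0.1, -1.5, -1.8]
grip_width: 0.301
grasp_force: 59.2
```

Run:
```python
from ov import *
Q=[.5205,-.2098,.038]
o=manip.get_obs();T=pose(o);a=imaging.camera("scene");b=imaging.camera("top");w=imaging.camera("wrist")
print(T[:3,3].round(4),T[:3,0].round(4),o["ft_force"],o["joint_pos"].round(2))
d=np.zeros((600,800,3),np.uint8)
s=cv2.resize(a[225:315,250:350],None,fx=4,fy=4,interpolation=cv2.INTER_CUBIC)
# predicted tip for pitch 0 (red) and 4.2deg (green), and blade at rail
g=np.r_[0,0,-.008]
for ph,col in((0,(0,0,255)),(np.radians(4.2),(0,255,0))):
    for yl,zl in((-.120,.0044),(-.04,.0102),(.118,.016)):
        dy,dz=yl-.052,zl-.014
        # pitch ph: blade centreline along tool x ->chisel pitched tip up
        X=dy*np.cos(ph)+dz*np.sin(ph); H=-dy*np.sin(ph)+dz*np.cos(ph)
        P=(T@np.r_[X,0,-.008-H,1])[:3];q=(proj("scene",P)-[250,225])*4
        cv2.circle(s,tuple(q.astype(int)),3,col,1)
d[:360,:400]=s
t=cv2.resize(b[200:300,290:350],None,fx=5,fy=5,interpolation=cv2.INTER_CUBIC)
d[:500,400:700]=ov(t,5,290,200,"top",Q)
d[360:570,:280]=cv2.resize(w,None,fx=.5,fy=.5)
cv2.imwrite("pics/c6.png",d)
```

```text
[ 0.5757 -0.1707  0.0628] [0.9988 0.0492 0.0069] [ 0.12208228 -1.50983077 -1.8016045 ] [-0.33  0.52  0.7   1.75 -0.39  1.01 -1.01]
```

View pics/c6.png

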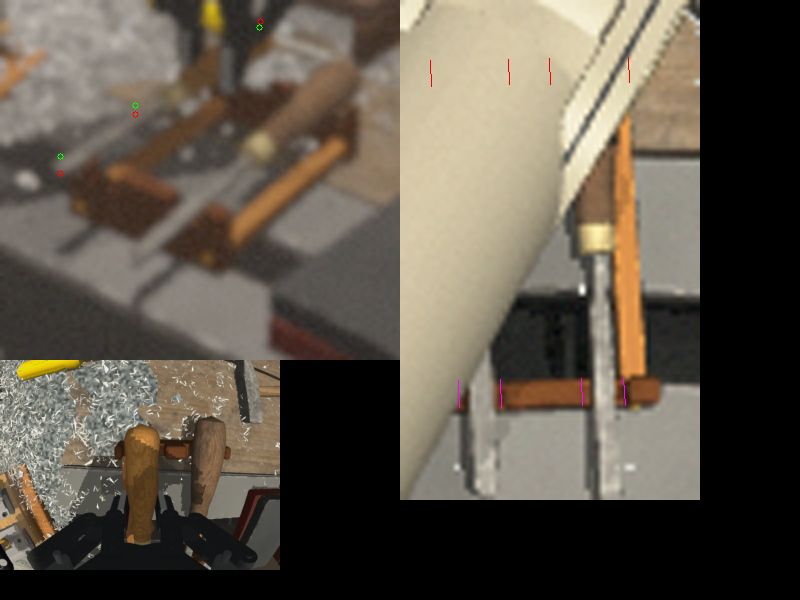

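Request:
{"op": "jog_arm", "data": {
  "deltas": [
    {"gripper": 0.2,"offset": [0,0,0],"rotation": [0,0,0]},
    {"gripper": 0.2,"offset": [0,0,0],"rotation": [0,0,0]},
    {"gripper": 0.2,"offset": [0,0,0],"rotation": [0,0,0]}
  ]
}}

```text
clock: 18.15
position: [0.5753, -0.1703, 0.0622]
ee_rot: [1.0, 0.025, 0.003, -0.002]
ft_force: [-0.0, -0.1, -2.3]
grip_width: 0.296
grasp_force: 59.2
```

Run:
```python
from ov import *
Q=[.5205,-.2098,.038];yc=Q[2];cx=np.array([np.cos(yc),np.sin(yc),0]);cy=np.array([-np.sin(yc),np.cos(yc),0])
p=np.array([Q[0],Q[1],0])+.052*cx+.032*cy
for i in range(2):
    o=manip.get_obs();T0=pose(o);print(T0.round(4).tolist(),o["joint_velocities"].round(3),o["torque"])
T=np.load("w5.npy");print((np.linalg.inv(T0)@np.r_[p,1]))
rows(T0,mk(p+Z*.055,cx,-Z),4)
# wrist: handle axis & notch centre
w=imaging.camera("wrist");cv2.imwrite("pics/w7.png",w)
hsv=cv2.cvtColor(w,cv2.COLOR_BGR2HSV)
for r in range(135,300,15):
    m=(hsv[r,:,0]>8)&(hsv[r,:,0]<20)&(hsv[r,:,1]>130)&(hsv[r,:,2]>60);c=np.flatnonzero(m[200:340])+200
    print(r,c.min() if len(c) else 0,c.max() if len(c) else 0,np.median(c) if len(c) else 0)
for d in(-.122,-.05,0,.05,.07): print(d,proj("wrist",(T0@[d,0,-.008,1])[:3],T0).round(1))
c,s=np.cos(yc),np.sin(yc)
for e in(.011,.032,.053):print("notch",proj("wrist",np.array([Q[0],Q[1],0])+.1*cx+e*cy+.044*Z,T0).round(1))
```

```text
[[0.9988, 0.0493, 0.0059, 0.5753], [0.0493, -0.9988, 0.0045, -0.1703], [0.0061, -0.0042, -1.0, 0.0622], [0.0, 0.0, 0.0, 1.0]] [ 0.001  0.001  0.001  0.002 -0.002 -0.     0.001] [-0.02435574  0.01637326 -0.00515866]
[[0.9988, 0.0493, 0.0059, 0.5753], [0.0493, -0.9988, 0.0045, -0.1703], [0.0061, -0.0042, -1.0, 0.0622], [0.0, 0.0, 0.0, 1.0]] [ 0.001  0.001  0.001  0.002 -0.002 -0.     0.001] [-0.02435574  0.01637326 -0.00515866]
[-0.00473419  0.00556263  0.06210041  1.        ]
4 rows: off [-0.00109, 0.00133, 0.00178] rot [-0.06, -0.087, 0.162] total off [-0.0044, 0.0053, 0.0071]
135 267 303 285.0
150 251 317 284.0
165 249 320 284.5
180 237 339 291.0
195 244 316 280.0
210 244 316 281.5
225 245 316 280.5
240 246 316 281.0
255 246 316 281.0
270 255 313 284.0
285 258 310 284.0
-0.122 [284.4 440.5]
-0.05 [284.3 371.6]
0 [284.3 294.5]
0.05 [284.3 185.2]
0.07 [284.3 134.1]
notch [340.4 186.3]
notch [296.7 185.6]
notch [252.7 185.1]
```

Request:
{"op": "jog_arm", "data": {
  "deltas": [
    {"gripper": 0.2,"offset": [-0.0011,0.0013,0.0018],"rotation": [-0.06,0.5,0.16]},
    {"gripper": 0.2,"offset": [-0.0011,0.0013,0.0018],"rotation": [-0.06,0.5,0.16]},
    {"gripper": 0.2,"offset": [-0.0011,0.0013,0.0018],"rotation": [-0.06,0.5,0.16]},
    {"gripper": 0.2,"offset": [-0.0011,0.0013,0.0018],"rotation": [-0.06,0.5,0.16]},
    {"gripper": 0.2,"offset": [0,0,0],"rotation": [0,0,0]},
    {"gripper": 0.2,"offset": [0,0,0],"rotation": [0,0,0]},
    {"gripper": 0.2,"offset": [0,0,0.005],"rotation": [0,0,0]},
    {"gripper": 0.2,"offset": [0,0,0.005],"rotation": [0,0,0]},
    {"gripper": 0.2,"offset": [0,0,0.004],"rotation": [0,0,0]},
    {"gripper": 0.2,"offset": [0,0,0],"rotation": [0,0,0]},
    {"gripper": 0.2,"offset": [0,0,0],"rotation": [0,0,0]},
    {"gripper": 0.2,"offset": [0,0,0],"rotation": [0,0,0]}
  ]
}}

```text
clock: 19.4
position: [0.5718, -0.1756, 0.0406]
ee_rot: [1.0, 0.019, 0.02, -0.001]
ft_force: [-1.7, 0.5, 3.0]
grip_width: 0.292
grasp_force: 59.6
```

Run:
```python
from ov import *
o=manip.get_obs();T0=pose(o);print(T0.round(4).tolist(),o["ft_force"],o["torque"]);p=np.array([.57125,-.17585,0,1]);print(np.linalg.inv(T0)@p)
```

```text
[[0.9985, 0.0381, 0.0405, 0.5718], [0.0381, -0.9993, 0.002, -0.1756], [0.0405, -0.0004, -0.9992, 0.0406], [0.0, 0.0, 0.0, 1.0]] [-1.66784983  0.54057866  3.02902352] [0.23818955 0.35948978 0.08018255]
[-2.16032956e-03  2.58119980e-04  4.05803062e-02  1.00000000e+00]
```

Request:
{"op": "jog_arm", "data": {
  "deltas": [
    {"gripper": 0.2,"offset": [0,0,0.0013],"rotation": [0,-0.55,0]},
    {"gripper": 0.2,"offset": [0,0,0.0013],"rotation": [0,-0.55,0]},
    {"gripper": 0.2,"offset": [0,0,0.0013],"rotation": [0,-0.55,0]},
    {"gripper": 0.2,"offset": [0,0,0.0013],"rotation": [0,-0.55,0]},
    {"gripper": 0.2,"offset": [0,0,0],"rotation": [0,0,0]},
    {"gripper": 0.2,"offset": [0,0,0],"rotation": [0,0,0]}
  ]
}}

```text
clock: 20.0
position: [0.572, -0.1758, 0.0396]
ee_rot: [1.0, 0.019, 0.001, -0.002]
ft_force: [-25.3, 9.9, 54.4]
grip_width: 0.298
grasp_force: 65.4
```

Run:
```python
from ov import *
o=manip.get_obs();T0=pose(o);print(T0.round(4).tolist(),o["ft_force"],o["torque"])
```

```text
[[0.9993, 0.0377, 0.0025, 0.572], [0.0376, -0.9993, 0.0033, -0.1758], [0.0026, -0.0032, -1.0, 0.0396], [0.0, 0.0, 0.0, 1.0]] [-25.263433     9.93561554  54.38199267] [2.29307792 4.83340392 0.18260646]
```

Request:
{"op": "jog_arm", "data": {
  "deltas": [
    {"gripper": 0.2,"offset": [0,0,-0.002],"rotation": [0,0,0]},
    {"gripper": 0.2,"offset": [0,0,-0.002],"rotation": [0,0.55,0]},
    {"gripper": 0.2,"offset": [0,0,-0.001],"rotation": [0,0.55,0]},
    {"gripper": 0.2,"offset": [0,0,0],"rotation": [0,0.55,0]},
    {"gripper": 0.2,"offset": [0,0,0],"rotation": [0,0.55,0]},
    {"gripper": 0.2,"offset": [0,0,0],"rotation": [0,0,0]},
    {"gripper": 0.2,"offset": [0,0,0],"rotation": [0,0,0]}
  ]
}}

```text
clock: 20.7
position: [0.5717, -0.1758, 0.0403]
ee_rot: [1.0, 0.019, 0.02, -0.0]
ft_force: [-0.7, -0.3, -0.0]
grip_width: 0.302
grasp_force: 59.3
```

Run:
```python
from ov import *
o=manip.get_obs();T0=pose(o);print(T0.round(4).tolist(),o["ft_force"],o["torque"])
a=imaging.camera("scene");b=imaging.camera("top");w=imaging.camera("wrist")
d=np.zeros((600,800,3),np.uint8)
d[:360,:400]=cv2.resize(a[225:315,250:350],None,fx=4,fy=4,interpolation=cv2.INTER_CUBIC)
t=cv2.resize(b[200:300,290:350],None,fx=5,fy=5,interpolation=cv2.INTER_CUBIC)
d[:500,400:700]=ov(t,5,290,200,"top",[.5205,-.2098,.038])
d[360:600,:400]=cv2.resize(w[80:320,80:480],None,fx=1,fy=1)
cv2.imwrite("pics/c7.png",d)
```

```text
[[0.9985, 0.0379, 0.0403, 0.5717], [0.0379, -0.9993, 0.0017, -0.1758], [0.0403, -0.0001, -0.9992, 0.0403], [0.0, 0.0, 0.0, 1.0]] [-0.66432024 -0.32783963 -0.03602552] [0.00174513 0.06982004 0.05913222]
```

Run:
```python
from ov import *
b=imaging.camera("top")
Q=[.5205,-.2098,.038];c,s=np.cos(Q[2]),np.sin(Q[2])
W=lambda l:np.array([Q[0]+c*l[0]-s*l[1],Q[1]+s*l[0]+c*l[1],l[2]])
for x,y,z in((-.07,.043,.045),(-.07,.021,.045),(-.07,.038,.036),(-.07,.026,.036),(-.10,.038,.033),(-.10,.026,.033),(-.11,.038,.032),(-.11,.026,.032)):print((x,y),proj("top",W((x,y,z))).round(1))
for r in range(272,296,2): print(r,[tuple(int(v) for v in b[r,k]) [1] for k in range(296,326)])
```

```text
(-0.07, 0.043) [301.7 278.8]
(-0.07, 0.021) [310.2 278.7]
(-0.07, 0.038) [303.5 279. ]
(-0.07, 0.026) [308.  278.9]
(-0.1, 0.038) [303.7 290.7]
(-0.1, 0.026) [308.3 290.6]
(-0.11, 0.038) [303.8 294.6]
(-0.11, 0.026) [308.4 294.6]
272 [181, 179, 175, 175, 172, 165, 166, 160, 157, 153, 148, 144, 137, 126, 120, 79, 42, 37, 36, 37, 38, 41, 38, 35, 19, 16, 22, 39, 40, 22]
274 [180, 177, 173, 173, 166, 165, 161, 160, 154, 148, 139, 134, 128, 111, 64, 36, 41, 40, 39, 39, 39, 40, 38, 42, 26, 13, 25, 40, 41, 27]
276 [177, 175, 173, 169, 162, 159, 161, 149, 148, 140, 134, 124, 112, 52, 48, 45, 48, 49, 55, 50, 53, 52, 57, 62, 69, 72, 73, 76, 75, 81]
278 [175, 169, 170, 163, 160, 152, 151, 146, 141, 134, 126, 115, 155, 65, 42, 62, 67, 71, 69, 68, 69, 69, 71, 82, 78, 81, 78, 83, 78, 79]
280 [169, 167, 164, 162, 154, 149, 145, 139, 131, 125, 116, 148, 161, 54, 51, 62, 71, 72, 72, 72, 81, 78, 69, 72, 68, 69, 76, 73, 67, 64]
282 [165, 162, 161, 153, 147, 144, 138, 132, 122, 114, 155, 167, 163, 94, 90, 85, 87, 90, 108, 110, 116, 115, 115, 113, 116, 140, 140, 139, 139, 140]
284 [163, 156, 156, 149, 14
[... 192 characters left out ...]
53, 123, 137, 134, 139, 139, 158, 161, 160, 159, 156, 160, 156, 160, 159, 156, 156, 158]
288 [152, 146, 143, 137, 131, 112, 106, 74, 73, 163, 162, 151, 145, 106, 139, 137, 140, 163, 159, 158, 158, 157, 155, 155, 156, 158, 155, 156, 158, 156]
290 [146, 140, 130, 127, 111, 116, 130, 68, 78, 180, 160, 151, 145, 131, 136, 137, 158, 156, 159, 160, 154, 154, 158, 156, 158, 156, 157, 157, 162, 159]
292 [137, 132, 123, 111, 122, 143, 130, 70, 77, 175, 162, 158, 160, 136, 134, 155, 157, 156, 157, 155, 156, 153, 156, 156, 156, 158, 153, 157, 160, 160]
294 [132, 123, 112, 121, 131, 130, 124, 73, 82, 172, 160, 160, 168, 156, 156, 154, 154, 157, 155, 156, 157, 156, 154, 155, 151, 154, 157, 156, 157, 154]
```

Request:
{"op": "jog_arm", "data": {
  "deltas": [
    {"gripper": 0.36,"offset": [0,0,0],"rotation": [0,0,0]},
    {"gripper": 0.4,"offset": [0,0,0],"rotation": [0,0,0]},
    {"gripper": 0.45,"offset": [0,0,0],"rotation": [0,0,0]},
    {"gripper": 0.52,"offset": [0,0,0],"rotation": [0,0,0]},
    {"gripper": 0.52,"offset": [0,0,0],"rotation": [0,0,0]},
    {"gripper": 0.52,"offset": [0,0,0],"rotation": [0,0,0]},
    {"gripper": 0.52,"offset": [0,0,0],"rotation": [0,0,0]}
  ]
}}

```text
clock: 21.6
position: [0.5719, -0.1757, 0.0405]
ee_rot: [1.0, 0.019, 0.02, -0.001]
ft_force: [0.0, 0.2, 0.4]
grip_width: 0.521
grasp_force: 0.0
```

Request:
{"op": "jog_arm", "data": {
  "deltas": [
    {"gripper": 0.52,"offset": [0,0,-0.005],"rotation": [0,0,0]},
    {"gripper": 0.52,"offset": [0,0,-0.005],"rotation": [0,0,0]},
    {"gripper": 0.52,"offset": [0,0,-0.01],"rotation": [0,0,0]},
    {"gripper": 0.52,"offset": [0,0,-0.01],"rotation": [0,0,0]},
    {"gripper": 0.52,"offset": [0,0,-0.02],"rotation": [0,0,0]},
    {"gripper": 0.52,"offset": [0,0,-0.03],"rotation": [0,0,0]},
    {"gripper": 0.52,"offset": [0,0,-0.03],"rotation": [0,0,0]},
    {"gripper": 0.52,"offset": [0,0,-0.03],"rotation": [0,0,0]},
    {"gripper": 0.52,"offset": [0,0,-0.03],"rotation": [0,0,0]},
    {"gripper": 0.52,"offset": [0,0,-0.03],"rotation": [0,0,0]},
    {"gripper": 0.52,"offset": [0,0,-0.03],"rotation": [0,0,0]},
    {"gripper": 0.52,"offset": [0,0,-0.02],"rotation": [0,0,0]},
    {"gripper": 0.52,"offset": [0,0,0],"rotation": [0,0,0]},
    {"gripper": 0.52,"offset": [0,0,0],"rotation": [0,0,0]},
    {"gripper": 0.52,"offset": [0,0,0],"rotation": [0,0,0]}
  ]
}}

```text
clock: 23.1
position: [0.5613, -0.176, 0.2896]
ee_rot: [1.0, 0.019, 0.02, -0.001]
ft_force: [0.7, 0.1, -1.1]
grip_width: 0.525
grasp_force: 0.0
```

Run:
```python
from ov import *
o=manip.get_obs();T=pose(o);w=imaging.camera("wrist");b=imaging.camera("top");a=imaging.camera("scene")
Q=[.5205,-.2098,.038];c,s=np.cos(Q[2]),np.sin(Q[2])
W=lambda l:np.array([Q[0]+c*l[0]-s*l[1],Q[1]+s*l[0]+c*l[1],l[2]])
for nm,l in(("butt",(.125,.032,.0436)),("grip",(.052,.032,.0416)),("wood0",(.01,.032,.0416))):
    print(nm,"wrist",proj("wrist",W(l),T).round(1),"scene",proj("scene",W(l)).round(1))
for l in((-.07,.032,.036),(-.12,.032,.032)):print("blade",[ (proj("wrist",W((l[0],l[1]+e,l[2])),T).round(1).tolist(),proj("scene",W((l[0],l[1]+e,l[2]))).round(1).tolist()) for e in(.006,-.006)])
hs=cv2.cvtColor(w,cv2.COLOR_BGR2HSV)
m=cv2.inRange(hs,(8,110,60),(20,255,255))
n,lab,st,ce=cv2.connectedComponentsWithStats(m)
for i in np.argsort(-st[1:,4])[:6]+1: print("wrist comp",st[i],ce[i].round(1))
hs=cv2.cvtColor(a,cv2.COLOR_BGR2HSV);m=cv2.inRange(hs,(5,110,80),(20,255,255));m[:,:255]=0;m[:,350:]=0;m[:225]=0;m[310:]=0
n,lab,st,ce=cv2.connectedComponentsWithStats(m)
for i in np.argsort(-st[1:,4])[:6]+1: print("scene comp",st[i],ce[i].round(1))
wp=[int(v) for v in proj("wrist",W((-.07,.032,.036)),T)]
for r in range(wp[1]-10,min(420,wp[1]+30),5): print(r,wp[0]-15,w[r,wp[0]-15:wp[0]+16,1].tolist())
```

```text
butt wrist [284.5 114.6] scene [316.7 239.4]
grip wrist [284.6 176.1] scene [303.  249.5]
wood0 wrist [284.6 210.1] scene [294.6 255.3]
blade [([280.0, 267.4], [275.2, 268.6]), ([289.1, 267.4], [278.8, 270.1])]
blade [([280.3, 298.2], [263.2, 278.3]), ([288.9, 298.2], [266.8, 279.9])]
wrist comp [ 261  116   61  142 3628] [280.2 170.7]
wrist comp [  63  157  119  126 3531] [136.3 213.7]
wrist comp [ 328  109   25  147 2282] [341.6 178.4]
wrist comp [ 513  204   47  100 1597] [536.9 253.3]
wrist comp [ 396   61  114   20 1131] [451.2  69.7]
wrist comp [490   4  29  30 449] [503.5  18.2]
scene comp [298 252  41  36 295] [320.5 271.4]
scene comp [295 237  28  20 231] [308.3 247. ]
scene comp [281 268  13   7  52] [286.9 271.3]
scene comp [269 264   5   5  17] [271.2 265.6]
scene comp [300 288   4   4  14] [301.5 289.3]
scene comp [320 306   8   4  11] [323.1 307.5]
257 269 [35, 36, 37, 35, 38, 41, 27, 21, 21, 20, 31, 77, 111, 110, 107, 106, 106, 106, 108, 108, 86, 35, 21, 20, 21, 20, 21, 20, 22, 20, 19]
262 269 [22, 22, 23, 23, 23, 26, 32, 38, 36, 39, 45, 76, 110, 115, 117, 116, 116, 11
[... 286 characters left out ...]
, 118, 116, 113, 112, 110, 93, 62, 51, 55, 54, 54, 54, 54]
277 269 [109, 109, 109, 109, 108, 109, 109, 108, 108, 107, 98, 90, 110, 112, 112, 115, 116, 111, 106, 107, 112, 112, 111, 112, 111, 111, 111, 111, 112, 111, 111]
282 269 [108, 108, 108, 108, 109, 108, 108, 109, 109, 108, 108, 109, 112, 117, 117, 112, 106, 106, 106, 106, 107, 109, 110, 110, 111, 110, 110, 110, 111, 110, 110]
287 269 [108, 108, 108, 109, 108, 108, 109, 108, 108, 108, 109, 110, 115, 116, 113, 110, 108, 106, 103, 103, 106, 109, 111, 110, 110, 111, 111, 111, 111, 109, 109]
292 269 [56, 82, 84, 84, 85, 87, 87, 87, 87, 82, 73, 78, 107, 110, 110, 109, 112, 117, 118, 117, 135, 151, 156, 157, 155, 154, 150, 143, 140, 139, 137]
```

```bash
python3 -c "
from workcell import workorder; print(workorder.hand_in())"
```

```text
the job is handed in; nothing more can be done
None
```

I turned the orange chisel's clamp knob about 79° counterclockwise, drew the chisel out and laid it in the empty cradle place, handle on the same rail as the long chisel's; I handed the job in at about 23 s. Two caveats: lowering it, I pressed the chisel on the handle rail with about 54 N before backing off (limits: 40 N for arm or gripper body, 120 N at the wrist). I checked the seating afterwards only by pixel measurements, not a viewed picture.

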